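# Sort the decoupage tools into their trays

## Task

Tidy the collage table: lay both paste brushes side by side in the long wooden tray, both paper punches next to each other in the square wooden tray, and put the jar cap in the middle of the round dish. Everything should end up wholly inside its tray, flat on the tray's floor and the same way up as it lies now, with nothing on top of anything else. Leave the glue jar and the pen pot where they stand.

Things in the scene. Friction and masses are not known exactly. Their poses are not given: they have to be found in the camera images.
- wide_brush: The wide paste brush, wooden handle, steel ferrule, dark rigid bristles, lying flat: 130 mm long, 12 thick. Origin: mid-length on the underside; x to the bristle end, z up. Handle from x = -65 to +15 (16 wide ahead of -35, 13 behind), head from +15 to +65, 36 wide. 40 g, balances near x = +6; grip the handle at x = -5 across y. Starts on the table, x within 40 degrees of world x.
- narrow_brush: The narrow paste brush, wooden handle, steel ferrule, dark rigid bristles, lying flat: 130 mm long, 12 thick. Origin: mid-length on the underside; x to the bristle end, z up. Handle from x = -65 to +15 (16 wide ahead of -35, 13 behind), head from +15 to +65, 20 wide. 40 g, balances near x = -3; grip the handle at x = -5 across y. Starts on the table, x within 40 degrees of world x.
- large_punch: Large craft paper punch: black block 54 mm long (x), 38 wide (y), 22 high, with a narrower steel thumb plate on top up to 30 high. Origin: centre of its underside; z up. About 90 g; grip the black block across y. It is the larger of the two punches. Starts on the table.
- small_punch: Small craft paper punch: black block 42 mm long (x), 30 wide (y), 22 high, with a narrower steel thumb plate on top up to 30 high. Origin: centre of its underside; z up. About 90 g; grip the black block across y. It is the smaller of the two punches. Starts on the table.
- jar_cap: White ribbed screw cap of a jar, a disc 50 mm in diameter (52 over its fine ribs) and 20 high, smooth side up. Origin: centre of its underside; z up. About 30 g. Starts on the table.
- long_tray: Long shallow wooden tray, fixed to the table, 210 mm (its x) by 130 (its y) outside, 14 high; walls 5 thick, inside 200 by 120, floor about 5 above the table. Origin: centre of its underside, at table height. Its long side runs roughly across the robot's view (world y). Brushes belong here.
- square_tray: Square shallow wooden tray, fixed to the table, 150 by 150 mm outside, 14 high; walls 5 thick, inside 140 by 140, floor about 5 above the table. Origin: centre of its underside, at table height. Punches belong here.
- round_dish: Round shallow white dish, fixed to the table, 140 mm in diameter at the rim, 14 high; flat inner floor about 105 in diameter, 5 above the table. Origin: centre of its underside, at table height. Caps belong here.
- glue_jar: Bystander: white glue jar with a dark red band, 72 mm in diameter, 104 high, loose and upright. Origin: centre of its underside. Leave it alone.
- pen_pot: Bystander: white pot of pens and pencils, 72 mm in diameter, 130 high over the pens (which stick out up to 30 beyond the pot's axis), loose and upright. Origin: centre of its underside. Leave it alone.
Not all that is in view belongs to the job. What is shaped like the wide_brush but purple is not meant.

How it is judged:
By the outcome, as a careful person would: the job done as asked, in the order asked, and still so for the second after the job is handed in, with the robot touching nothing.
It also fails if it takes over 120 s, if anything falls off the work surface, if the arm or the gripper's body presses on something with over 40 N, if the wrist force passes 120 N, or if a joint passes its speed limit or range.

## Robot

A 6-joint arm with a two-finger parallel gripper is mounted at the origin on the work surface. World frame = base frame: x ahead of the robot, y to its left, z up, the work surface at z = 0. Lengths are in m, angles in degrees, forces in N, time in s.
With the tool pointing down it reaches from about 0.3 to 0.75 m from the base axis. Payload 8.5 kg.
Tool frame: the origin (TCP) lies midway between the tips of the shut fingers; the grasp point (between the pads) lies 19 mm behind it; z points along the fingers, y is the line along which they close (so a half turn about z gives the same grasp; the last joint's range is limited). The gripper opens to 85 mm and grips with 20 to 120 N. Pads are 22 mm wide; open, the fingers measure 114 mm over their backs; the gripper's body (76 mm by 85 mm) begins 54 mm behind the grasp point. The pads swing forward as they close: fully open they stand 13 mm farther back than shut.
Start: joints at [61.404, 21.807, 74.336, -0, 83.858, -12.336], TCP at [0.154, 0.528, 0.231] pointing down, gripper open.
Joint ranges: [-178.18, 178.18], [-50.72, 133.34], [12.68, 142.11], [-81.47, 261.47], [9.98, 163.14], [-165.26, 165.26]. Speed limits (degrees/s): [136.94, 136.94, 180, 180, 180, 180].

## Interface

Orientations are given as a 3x3 rotation matrix whose columns are the frame's x, y, z axes.
In Python, from rig import env, viewer, recognise, pinpoint gives the robot as it stands.
- The arm moves only by the tool move_arm, never from a script. Its argument "plan" is text: rows parted by semicolons, each of 7 numbers parted by spaces: the shift along the tool's x, y, z in m, then the turn, a rotation vector about the tool's x, y, z in rad, then the finger opening in m, from 0 to 0.0854. A call has 1 to 12 rows; each row shifts and turns the commanded pose from where the row before left it, along the tool's axes as they then stand; what a row does not reach is not made up. A row lasts 1/8 s, in which the tool goes at most 62.5 mm and 10.7 degrees, less where a joint would pass 70% of its speed; a pose out of reach is approached as far as the arm can. A call is refused whole if a number of a shift passes 0.0625 or a number of a turn 0.188, either way. A call with a gripper value outside its range is refused whole. The fingers move at their own pace and stop on an object; "grip_force" is the grip in N (left out, the last holds). Time passes only in rows, so rows that do not move let the fingers close. It gives the time, the measured TCP pose, the force, the opening and the grip force at its end, in the units of the state.
- env.observe(): the state, without advancing time (a new reading comes with each control period).
- viewer.get_image(name): name is "side" or "top" or "wrist"; returns (picture, depth): 420x560x3 uint8, red, green, blue; 420x560 float32, m along the optical axis (not along the pixel's ray), 0 where there is no reading.
- viewer.calibration(name): a dict with "fx", "fy", "cx", "cy" (pixels), "R" (3x3) and "t" (3): a world point X has camera coordinates R X + t. Camera axes: x right, y down, z forward; pixel columns grow to the right and rows downward; lengths in m; the calibration is good to about 2 mm. A picture is of the moment at which its call begins: read the wrist's pose just before it. calibration takes no time and is no camera call; for the wrist camera it gives the pose at the moment of the call.
- env.close_job(): hands the job in; it is judged then, once.
Trained networks look in the newest picture that a camera, given by its name, has taken for a name from the list of things; names that differ only in an ending like _2 or _b are one class to them, and where a whole thing is asked for, a point or a joint stands for the part that bears it (a point fixed in the world has none). Each returns a list of dicts, best first, with "conf" (0 to 1); they miss things now and then, are a little off and sometimes report something else, mostly with a low value. They report only what shows in the picture. A call takes as long as a camera call. They do not tell look-alikes from the thing itself.
- recognise(camera, name): "extent" ([centre column, centre row, width, height] in pixels, round what is visible of it).
- pinpoint(camera, name): "pixel" ([column, row] in pixels: a listed point, or the origin of a listed thing).
The state is a dict: "time_s": time; "q": joint angles; "qvel": joint speeds; "joint_efforts": joint torques, N m; "position": TCP position; "tool_rot": TCP orientation; "ft_force": force on the tool from outside, world axes, zero at the start; "wrist_torque": the same for the moment, N m; "grip_width": finger opening in m; "gripper_force": force on a finger pad.
Only numpy, scipy, OpenCV 4.12 (cv2) and the standard library are available. Lean on these libraries where they do the work, as an engineer would, in place of code of your own. Each camera call takes 0.05 s, during which the arm holds its last target. There are 200 camera calls.

## Working session

There is one attempt and no reset: what is moved stays moved. The work goes in short steps, Python scripts to look and compute and a tool call to move; the robot and the scene stay as the last step left them, time stands still between calls to the robot, and variables do not carry over. Pictures are saved under pics/ and viewed, at most 14 in all, crops included, and the job is handed in when it is done.

Besides the shell and the picture viewer there is one more tool, called after "Request:" by a JSON object that holds its "op" and its "data", one argument or row to a line. move_arm: Moves the arm, as the interface text tells. Its arguments: {"type":"object","properties":{"plan":{"type":"string"},"grip_force":{"type":"number"}},"required":["plan"]}

```bash
ls; mkdir -p pics
python3 - <<'E'
from rig import env, viewer, recognise, pinpoint
import cv2,numpy as np
s=env.observe();print(s['time_s'],s['position'],s['tool_rot'],s['grip_width'])
for c in ['top','side']:
    im,d=viewer.get_image(c);cv2.imwrite(f'pics/{c}0.png',im[:,:,::-1]);np.save(f'{c}0.npy',d)
    k=viewer.calibration(c);print(c,k['fx'],np.round(k['R'],3).tolist(),k['t'])
    for n in 'wide_brush narrow_brush large_punch small_punch jar_cap long_tray square_tray round_dish glue_jar pen_pot'.split():
        print(n,[(np.round(r['pixel']).tolist(),round(r['conf'],2)) for r in pinpoint(c,n)][:4])
E
```

```text
pics
0.0 [0.15387486 0.52774215 0.23071343] [[-9.59989768e-01  2.80034230e-01 -6.89124870e-04]
 [ 2.80034907e-01  9.59988996e-01 -1.25626307e-03]
 [ 3.09755631e-04 -1.39897871e-03 -9.99998973e-01]] 0.08537668034627391
top 386.8174864343744 [[0.001, -1.0, 0.024], [-0.982, -0.006, -0.191], [0.191, -0.024, -0.981]] [-0.0150911   0.49663683  0.89561154]
wide_brush [([303.0, 270.0], 0.73), ([227.0, 281.0], 0.59), ([188.0, 162.0], 0.37)]
narrow_brush [([414.0, 239.0], 0.69)]
large_punch [([221.0, 226.0], 0.81), ([366.0, 160.0], 0.62)]
small_punch [([348.0, 230.0], 0.56)]
jar_cap [([142.0, 237.0], 0.95)]
long_tray [([282.0, 157.0], 0.92)]
square_tray [([366.0, 160.0], 0.67), ([280.0, 157.0], 0.49), ([453.0, 186.0], 0.18)]
round_dish [([188.0, 163.0], 0.64)]
glue_jar [([450.0, 188.0], 0.65), ([365.0, 159.0], 0.54)]
pen_pot [([103.0, 191.0], 0.56)]
side 534.4171397576985 [[0.778, -0.628, 0.019], [-0.474, -0.606, -0.639], [0.412, 0.488, -0.769]] [-0.38321809  0.26135557  1.53512548]
wide_brush [([287.0, 213.0], 0.75), ([223.0, 218.0], 0.74), ([261.0, 252.0], 0.68)]
narrow_brush [([269.0, 155.0], 0.66), ([341.0, 301.0], 0.58)]
large_punch [([246.0, 192.0], 0.72), ([368.0, 240.0], 0.45)]
small_punch [([309.0, 258.0], 0.47), ([274.0, 156.0], 0.21)]
jar_cap [([208.0, 166.0], 0.74)]
long_tray [([321.0, 194.0], 0.86)]
square_tray [([367.0, 240.0], 0.96), ([344.0, 299.0], 0.38)]
round_dish [([273.0, 156.0], 0.7)]
glue_jar [([403.0, 298.0], 0.82)]
pen_pot [([220.0, 136.0], 0.93)]
```

View pics/top0.png

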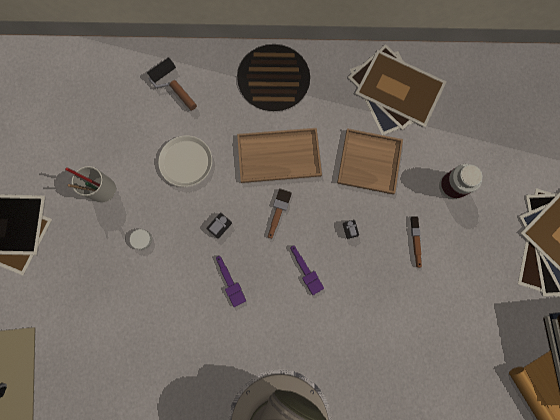

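View pics/side0.png

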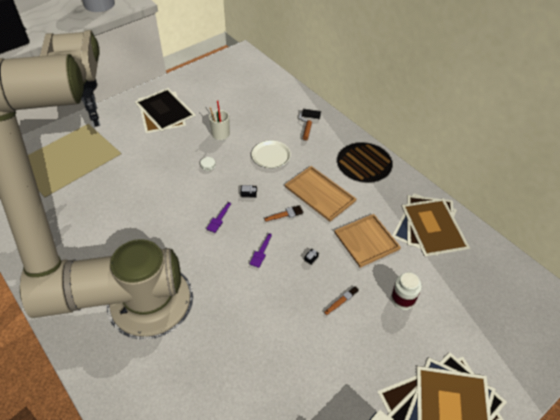

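The top view shows the following candidates:

| Thing | Chosen | Rejected |
|---|---|---|
| Wide brush | Brown one at (280,213) | Purple ones at (230,280) and (306,270); oversized brush at (172,83) |
| Narrow brush | (416,240) | – |
| Large punch | (219,225) | – |
| Small punch | (350,229) | – |
| Cap | (139,239) | Glue jar's own lid at (467,178) |
| Trays | Long (280,156), square (369,161), dish (185,161) | Black round grill at (273,77) |

The side view agrees.

```bash
cat > h.py <<'E'
from rig import env, viewer, recognise, pinpoint
import cv2,numpy as np
def ray(k,p,z):
    R=np.array(k['R']);t=np.array(k['t']);c=-R.T@t
    d=R.T@np.array([(p[0]-k['cx'])/k['fx'],(p[1]-k['cy'])/k['fy'],1.])
    return c+d*(z-c[2])/d[2]
def proj(k,X):
    x=np.array(k['R'])@X+np.array(k['t']);return np.array([k['fx']*x[0]/x[2]+k['cx'],k['fy']*x[1]/x[2]+k['cy']])
def tri(ks,ps):
    A=[];b=[]
    for k,p in zip(ks,ps):
        R=np.array(k['R']);t=np.array(k['t']);u=(p[0]-k['cx'])/k['fx'];v=(p[1]-k['cy'])/k['fy']
        for w,r in ((u,0),(v,1)): A.append(R[r]-w*R[2]);b.append(w*t[2]-t[r])
    X,res,_,_=np.linalg.lstsq(np.array(A),np.array(b),rcond=None);return X
def cloud(k,d):
    v,u=np.mgrid[:d.shape[0],:d.shape[1]]
    P=np.stack([(u-k['cx'])/k['fx']*d,(v-k['cy'])/k['fy']*d,d],-1)
    return (P-np.array(k['t']))@np.array(k['R'])   # world points per pixel
def to(x,y,z,tx,pos=None,rot=None):
    """shift in tool axes to TCP x,y,z; turn about tool z so tool x has yaw tx (mod 180)"""
    s=env.observe();R=np.array(s['tool_rot']);p=np.array(s['position'])
    yaw=np.degrees(np.arctan2(R[1,0],R[0,0]))
    dy=(tx-yaw+90)%180-90
    print('shift tool',np.round(R.T@(np.array([x,y,z])-p),4),'turn z rad',round(-np.radians(dy),3),'yaw',round(yaw,1),'pos',p.round(4),'tilt',np.round(R[:,2],4))
E
python3 - <<'E'
from h import *
ks=[viewer.calibration(c) for c in('top','side')]
prs=dict(wide=[(280,213),(284,213)],narrow=[(416,240),(341,300)],large=[(219,225),(248,191)],small=[(350,229),(310,257)],cap=[(139,239),(207,163)],long=[(279,156),(320,194)],square=[(369,161),(367,240)],dish=[(185,161),(270,155)],glue=[(463,180),(404,295)],pen=[(95,185),(219,125)])
d=np.load('top0.npy');C=cloud(ks[0],d)
for n,p in prs.items():
    print(n,tri(ks,p).round(3),ray(ks[0],p[0],.01).round(3),C[p[0][1],p[0][0]].round(3))
k=viewer.calibration('wrist');R=np.array(k['R']);print(k['fx'],-R.T@k['t'],R.round(3).tolist())
E
```

```text
wide [0.496 0.    0.019] [ 0.498 -0.     0.01 ] [ 0.498 -0.     0.011]
narrow [ 0.43  -0.345  0.005] [ 0.431 -0.344  0.01 ] [ 0.431 -0.344  0.01 ]
large [0.465 0.153 0.011] [0.467 0.153 0.01 ] [0.464 0.15  0.03 ]
small [ 0.457 -0.177  0.007] [ 0.458 -0.177  0.01 ] [ 0.455 -0.174  0.029]
cap [0.431 0.35  0.007] [0.431 0.349 0.01 ] [0.429 0.345 0.021]
long [ 0.654  0.003 -0.002] [0.65  0.003 0.01 ] [0.652 0.003 0.003]
square [ 0.641 -0.235  0.001] [ 0.638 -0.233  0.01 ] [ 0.641 -0.235  0.002]
dish [0.634 0.248 0.004] [0.634 0.246 0.01 ] [0.636 0.247 0.004]
glue [ 0.571 -0.458  0.042] [ 0.589 -0.478  0.01 ] [ 0.563 -0.431  0.102]
pen [0.559 0.456 0.04 ] [0.568 0.47  0.01 ] [0.569 0.473 0.005]
360.19455076223954 [0.08638546 0.54754656 0.37245434] [[0.28, 0.96, 0.001], [0.922, -0.269, 0.279], [0.268, -0.077, -0.96]]
```

Request:
{"op": "move_arm", "data": {
  "plan": "-0.05 -0.0255 0 0 0 0 0.085;-0.05 -0.0255 0 0 0 0 0.085;-0.05 -0.0255 0 0 0 0 0.085;-0.05 -0.0255 0 0 0 0 0.085;-0.05 -0.0255 0 0 0 0 0.085;-0.05 -0.0255 0 0 0 0 0.085;-0.05 -0.0255 0 0 0 0 0.085;-0.05 -0.0255 0 0 0 0 0.085;0 0 0 0 0 -0.142 0.085;0 0 0 0 0 -0.142 0.085;0 0 0 0 0 0 0.085",
  "grip_force": 30
}}

```text
time_s: 2.48
position: [0.4809, 0.22, 0.2313]
tool_rot: [[-1.0, 0.001, -0.0], [0.001, 1.0, -0.0], [0.0, -0.0, -1.0]]
ft_force: [-0.0, -0.5, 0.5]
grip_width: 0.0849
gripper_force: 0.0
```

```bash
cat > snap.py <<'E'
from h import *
import sys,pickle
n=sys.argv[1];k=viewer.calibration('wrist');im,d=viewer.get_image('wrist')
cv2.imwrite(f'pics/{n}.png',im[:,:,::-1]);pickle.dump((k,im,d),open(n+'.pkl','wb'))
E
python3 snap.py wA
```

```text
(no output)
```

Request:
{"op": "move_arm", "data": {
  "plan": "0 -0.055 0 0 0 0 0.085;0 -0.055 0 0 0 0 0.085;0 -0.055 0 0 0 0 0.085;0 -0.055 0 0 0 0 0.085;0 -0.055 0 0 0 0 0.085;0 -0.055 0 0 0 0 0.085;0 -0.055 0 0 0 0 0.085;0 -0.055 0 0 0 0 0.085;0 0 0 0 0 0 0.085"
}}

```text
time_s: 3.65
position: [0.4807, -0.2229, 0.2309]
tool_rot: [[-1.0, 0.007, -0.0], [0.007, 1.0, -0.0], [0.0, -0.0, -1.0]]
ft_force: [0.1, 0.6, -0.9]
grip_width: 0.0848
gripper_force: 0.0
```

```bash
python3 snap.py wB
python3 - <<'E'
import cv2,numpy as np
cv2.imwrite('pics/AB.png',np.vstack([cv2.resize(cv2.imread(f'pics/w{c}.png')[60:360],None,fx=1,fy=1) for c in 'AB']))
E
```

```text
(no output)
```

View pics/wA.png

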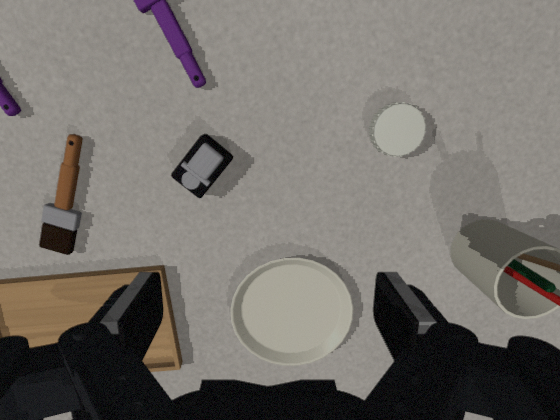

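View pics/wB.png

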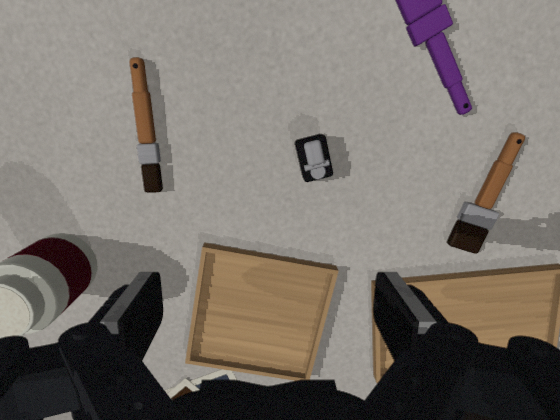

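View A shows the large punch at (203,165), cap at (400,129), wide brush at (63,195), dish at (292,308) and pen pot on the right. View B shows the narrow brush at (146,125), small punch at (315,158), square tray at (263,310), wide brush at (488,195) and the long tray on the right. These close views confirm the choices: a brown 36 mm head for the wide brush, and the larger and smaller punch.

```bash
cat > fit.py <<'E'
from h import *
import pickle
def load(n):
    k,im,d=pickle.load(open(n+'.pkl','rb'));C=cloud(k,d);C[d<=0]=np.nan;return k,im,C
def near(C,c,r,z0,z1):
    with np.errstate(invalid='ignore'):
        m=(np.hypot(C[...,0]-c[0],C[...,1]-c[1])<r)&(C[...,2]>z0)&(C[...,2]<z1)
    n,l,st,_=cv2.connectedComponentsWithStats(m.astype(np.uint8))
    return m if n<2 else l==1+np.argmax(st[1:,4])
def rect(P):
    (x,y),(w,h),a=cv2.minAreaRect((P[:,:2]*1000).astype(np.float32))
    if w<h:w,h,a=h,w,a+90
    return np.round([x,y,w,h,(a+90)%180-90],1)
E
python3 - <<'E'
from fit import *
for n in('wA','wB'):
    k,im,C=load(n)
    print(n,'table z',np.nanmedian(C[20:120,250:350,2]))
    for o,c,r in [('wide',(.498,0),.09),('narrow',(.431,-.344),.08),('large',(.465,.153),.045),('small',(.457,-.177),.04),('cap',(.431,.35),.05),('dish',(.635,.247),.085),('square',(.64,-.234),.12),('long',(.652,.003),.14)]:
        m=near(C,c,r,.007 if r<.08 or o in('wide','narrow') else .010,.04)
        P=C[m]
        if len(P)>150: print(o,len(P),rect(P),'z p90',np.percentile(P[:,2],[10,50,95]).round(4),'mean',P.mean(0)[:2].round(4))
E
```

```text
wA table z -0.0014994831010720572
wide 2561 [497.    7.2 129.9  36.  -16.7] z p90 [0.0087 0.0101 0.0114] mean [0.508 0.005]
large 2135 [466.1 153.5  54.4  38.  -39.9] z p90 [0.019  0.0212 0.029 ] mean [0.4642 0.1552]
cap 2309 [430.7 346.2  51.2  51.2  34.3] z p90 [0.0168 0.0184 0.0198] mean [0.4301 0.3445]
dish 1542 [634.2 245.9 138.1 137.6 -39.1] z p90 [0.0105 0.0119 0.0133] mean [0.6369 0.2478]
long 1317 [652.2  19.  181.2 130.7 -84.6] z p90 [0.011  0.0122 0.0135] mean [0.6215 0.0486]
wB table z -0.0014909090220138965
wide 2636 [497.2   7.6 129.3  37.1 -20.3] z p90 [0.0088 0.0104 0.0117] mean [0.5075 0.0023]
narrow 2180 [ 428.  -345.2  129.4   20.3    3.7] z p90 [0.0086 0.0101 0.0114] mean [ 0.4298 -0.3438]
small 1346 [ 457.7 -177.5   41.8   30.1   13.9] z p90 [0.0188 0.021  0.029 ] mean [ 0.4564 -0.1784]
square 2333 [ 640.  -235.   152.3  150.4  -11.1] z p90 [0.0111 0.0124 0.0136] mean [ 0.6335 -0.2348]
long 989 [534.7  -5.5  48.8  35.7 -16.8] z p90 [0.0101 0.0108 0.0119] mean [ 0.5348 -0.0052]
```

```bash
python3 - <<'E'
from fit import *
L=[load('wA'),load('wB')]
P=[]
for k,im,C in L:
    m=(np.hypot(C[...,0]-.652,C[...,1]-.003)<.14)&(C[...,2]>.0095)&(C[...,2]<.016)&(C[...,0]>.572)
    # drop the small brush parts: keep big comps
    P.append(C[m])
    print(rect(C[m]),len(C[m]))
print('long',rect(np.vstack(P)))
for n,c,i in[('wide',(.498,0),0),('wide',(.498,0),1),('narrow',(.431,-.344),1)]:
    C=L[i][2];m=near(C,c,.09,.007,.04)
    Q=C[m][:,:2]
    a=np.radians(-17 if n=='wide' else 4); 
    for _ in range(4):
        u=np.array([np.cos(a),np.sin(a)]);v=np.array([-u[1],u[0]]);s=Q@u;e=s.max();b=s.min()
        xs=s-b; w=[];ys=[]
        for x in np.arange(.004,.078,.004):
            q=(Q@v)[(xs>x-.002)&(xs<x+.002)];w.append((q.max()+q.min())/2);ys.append(x)
        sl,ic=np.polyfit(ys,w,1); a+=np.arctan(sl)
    hd=(Q@v)[xs>.1]
    o=u*(b+e)/2+v*(sl*.065+ic)
    print(n,i,'ang',np.degrees(a).round(2),'len',e-b,'origin',o.round(4),'grip',(o-.005*u).round(4),'headmid-axis',(hd.max()+hd.min())/2-ic)
# floors
k,im,C=L[1];print('sq floor',np.nanmedian(C[290:330,240:280,2]),'long floor',np.nanmedian(C[300:320,470:530,2]));print('dish floor',np.nanmedian(L[0][2][300:320,280:300,2]))
E
python3 -c "
from h import *
to(.497,.005,.12,-18)"
```

```text
[652.2  19.  181.2 130.7 -84.6] 1370
[652.    3.5 211.3 129.4 -84. ] 1400
long [653.5   4.  211.3 130.8 -84.7]
wide 0 ang -17.97 len 0.12966998964968895 origin [0.4971 0.0081] grip [0.4923 0.0096] headmid-axis -9.115965899003653e-06
wide 1 ang -17.59 len 0.12956371708979358 origin [0.497  0.0066] grip [0.4922 0.0081] headmid-axis -0.0002958920051786551
narrow 1 ang 1.8 len 0.1294739741749199 origin [ 0.428  -0.3442] grip [ 0.423  -0.3444] headmid-axis -4.6490429727208404e-05
sq floor 0.0034526398397874297 long floor 0.003697365995419979
dish floor 0.0035319573792346767
shift tool [-0.0153  0.2259  0.1111] turn z rad 0.31 yaw 179.7 pos [ 0.4808 -0.2209  0.231 ] tilt [-4.e-04  4.e-04 -1.e+00]
```

Request:
{"op": "move_arm", "data": {
  "plan": "-0.003 0.0574 0 0 0 0 0.05;-0.003 0.0574 0 0 0 0 0.05;-0.003 0.0574 0 0 0 0 0.05;-0.003 0.0574 0 0 0 0 0.05;0 0 0.02 0 0 0.152 0.05;0 0 0.02 0 0 0.152 0.05;0 0 0.05 0 0 0 0.05;0 0 0.05 0 0 0 0.05;0 0 0.04 0 0 0 0.05;0 0 0.016 0 0 0 0.05;0 0 0 0 0 0 0.05"
}}

```text
time_s: 5.08
position: [0.4921, 0.011, 0.0348]
tool_rot: [[-0.954, 0.299, -0.002], [0.299, 0.954, 0.001], [0.002, -0.0, -1.0]]
ft_force: [-0.0, -0.2, 0.8]
grip_width: 0.05
gripper_force: 0.0
```

```bash
python3 -c "
from h import *
to(.4922,.0088,.004,-17.8)"
```

```text
shift tool [-0.0008 -0.002   0.0308] turn z rad 0.007 yaw 162.6 pos [0.4921 0.011  0.0348] tilt [-2.2e-03  6.0e-04 -1.0e+00]
```

Request:
{"op": "move_arm", "data": {
  "plan": "-0.0008 -0.002 0.018 0 0 0.005 0.05;0 0 0.0128 0 0 0 0.05;0 0 0 0 0 0 0.01;0 0 0 0 0 0 0.01;0 0 0 0 0 0 0.01;0 0 0 0 0 0 0.01;0 0 0 0 0 0 0.01",
  "grip_force": 40
}}

```text
time_s: 5.95
position: [0.4934, 0.0077, 0.0053]
tool_rot: [[-0.953, 0.304, 0.001], [0.304, 0.953, -0.0], [-0.001, 0.0, -1.0]]
ft_force: [-1.5, 1.8, 6.9]
grip_width: 0.0146
gripper_force: 39.8
```

Request:
{"op": "move_arm", "data": {
  "plan": "0 0 -0.03 0 0 0 0.01;0 0 -0.035 0 0 0 0.01;0 0 0 0 0 0.167 0.01;0 0 0 0 0 0.167 0.01;0 0 0 0 0 0.167 0.01;0 0 0 0 0 0.167 0.01;0 0 0 0 0 0.167 0.01;0 0 0 0 0 0.167 0.01;0 0 0 0 0 0.166 0.01;0 0 0 0 0 0 0.01"
}}

```text
time_s: 7.2
position: [0.4931, 0.0076, 0.0697]
tool_rot: [[-0.095, 0.995, 0.0], [0.995, 0.095, -0.0], [-0.0, 0.0, -1.0]]
ft_force: [0.0, 0.6, -0.1]
grip_width: 0.0149
gripper_force: 39.1
```

```bash
python3 -c "
from h import *
to(.6739,.0105,.012,-84.7)"; python3 snap.py w1
python3 - <<'E'
from fit import *
k,im,C=load('w1')
s=env.observe();print(s['grip_width'])
E
```

```text
shift tool [-0.0143  0.1803  0.0577] turn z rad 0.003 yaw 95.5 pos [0.4931 0.0076 0.0697] tilt [ 2.e-04 -1.e-04 -1.e+00]
0.01474519275414972
```

View pics/w1.png

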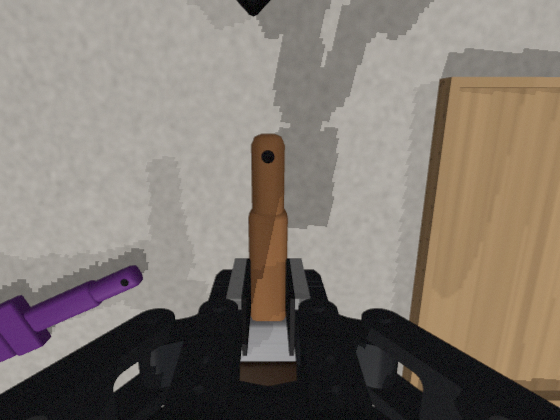

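The brush is held along its axis at (267,220), aligned with the tray wall at (430,230).

Request:
{"op": "move_arm", "data": {
  "plan": "-0.0048 0.0601 0 0 0 0 0.01;-0.0048 0.0601 0 0 0 0 0.01;-0.0047 0.0601 0 0 0 0 0.01;0 0 0.03 0 0 0 0.01;0 0 0.02 0 0 0 0.01;0 0 0.0075 0 0 0 0.01;0 0 0 0 0 0 0.01;0 0 0 0 0 0 0.03;0 0 0 0 0 0 0.03;0 0 -0.02 0 0 0 0.03;0 0 -0.045 0 0 0 0.03;0 0 -0.05 0 0 0 0.05"
}}

```text
time_s: 8.75
position: [0.6736, 0.0103, 0.1284]
tool_rot: [[-0.094, 0.996, -0.001], [0.996, 0.094, 0.0], [0.0, -0.001, -1.0]]
ft_force: [0.8, 0.2, -0.3]
grip_width: 0.0468
gripper_force: 0.0
```

```bash
python3 -c "
from h import *
to(.423,-.3443,.12,1.8)"; python3 snap.py w2;python3 - <<'E'
from fit import *
k,im,C=load('w2')
m=(abs(C[...,0]-.6525)<.057)&(abs(C[...,1]-.0035)<.095)&(C[...,2]>.009)&(C[...,2]<.03);P=C[m];print(len(P),rect(P) if len(P) else 0,np.percentile(P[:,2],[5,50,95]))
E
```

```text
shift tool [-0.3294 -0.2829  0.0085] turn z rad -1.508 yaw 95.4 pos [0.6736 0.0103 0.1284] tilt [-6.e-04  1.e-04 -1.e+00]
5512 [652.5   3.4 189.8 113.9  90. ] [0.01184704 0.01503895 0.0163382 ]
```

View pics/w2.png

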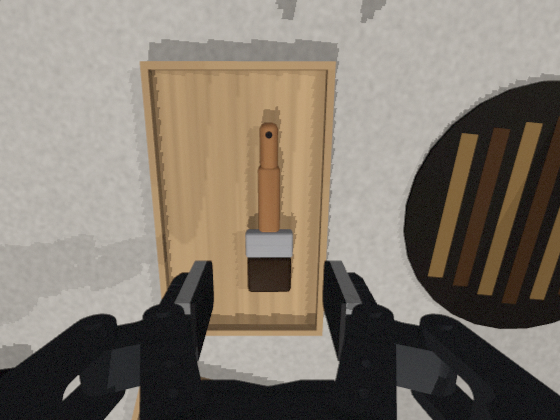

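The wide brush lies flat in the tray at (269,210), on the right side of the tray.

Request:
{"op": "move_arm", "data": {
  "plan": "-0.047 -0.0404 0 0 0 0 0.05;-0.047 -0.0404 0 0 0 0 0.05;-0.047 -0.0404 0 0 0 0 0.05;-0.047 -0.0404 0 0 0 0 0.05;-0.047 -0.0404 0 0 0 0 0.05;-0.047 -0.0404 0 0 0 0 0.05;-0.0474 -0.0405 0 0 0 0 0.05;0 0 0 0 0 -0.1676 0.05;0 0 0 0 0 -0.1676 0.05;0 0 0 0 0 -0.1676 0.05;0 0 0 0 0 -0.1676 0.05;0 0 0 0 0 -0.1676 0.05"
}}

```text
time_s: 10.3
position: [0.4232, -0.3443, 0.1274]
tool_rot: [[-0.806, 0.592, 0.001], [0.592, 0.806, -0.001], [-0.001, -0.0, -1.0]]
ft_force: [0.1, 0.3, -0.6]
grip_width: 0.05
gripper_force: 0.0
```

Request:
{"op": "move_arm", "data": {
  "plan": "0 0 0 0 0 -0.1676 0.05;0 0 0 0 0 -0.1676 0.05;0 0 0 0 0 -0.1676 0.05;0 0 0 0 0 -0.1676 0.05;0 0 0.05 0 0 0 0.05;0 0 0.04 0 0 0 0.05;0 0 0 0 0 0 0.05"
}}

```text
time_s: 11.18
position: [0.4223, -0.3432, 0.0354]
tool_rot: [[-0.999, -0.032, -0.003], [-0.032, 0.999, 0.004], [0.003, 0.004, -1.0]]
ft_force: [-0.3, -0.2, -0.3]
grip_width: 0.0505
gripper_force: 0.0
```

```bash
python3 -c "
from h import *
to(.423,-.3443,.0065,1.8)"
```

```text
shift tool [-0.0007 -0.0012  0.0289] turn z rad 0.0 yaw -178.2 pos [ 0.4223 -0.3432  0.0354] tilt [-0.0029  0.0037 -1.    ]
```

Request:
{"op": "move_arm", "data": {
  "plan": "0 -0.001 0.017 0 0 0 0.05;0 0 0.012 0 0 0 0.05;0 0 0 0 0 0 0.01;0 0 0 0 0 0 0.01;0 0 0 0 0 0 0.01;0 0 0 0 0 0 0.01;0 0 0 0 0 0 0.01;0 0 -0.03 0 0 0 0.01;0 0 -0.04 0 0 0 0.01;0 0 0 0 0 0.1678 0.01;0 0 0 0 0 0.1678 0.01;0 0 0 0 0 0.1678 0.01"
}}

```text
time_s: 12.68
position: [0.4232, -0.3452, 0.0784]
tool_rot: [[-0.888, 0.459, 0.0], [0.459, 0.888, -0.0], [-0.0, -0.0, -1.0]]
ft_force: [-0.5, -0.2, -1.0]
grip_width: 0.0141
gripper_force: 39.1
```

Request:
{"op": "move_arm", "data": {
  "plan": "0 0 0 0 0 0.1678 0.01;0 0 0 0 0 0.1678 0.01;0 0 0 0 0 0.1678 0.01;0 0 0 0 0 0.1678 0.01;0 0 0 0 0 0.1678 0.01;0 0 0 0 0 0.1678 0.01;0 0 0 0 0 0 0.01"
}}

```text
time_s: 13.55
position: [0.4232, -0.3452, 0.0783]
tool_rot: [[-0.094, 0.996, 0.0], [0.996, 0.094, -0.0], [-0.0, 0.0, -1.0]]
ft_force: [0.2, 0.4, 0.4]
grip_width: 0.0135
gripper_force: 39.1
```

```bash
python3 -c "
from h import *
to(.6301,.0065,.012,-84.7);print(env.observe()['grip_width'])"
```

```text
shift tool [0.3308 0.2388 0.0662] turn z rad 0.001 yaw 95.4 pos [ 0.4232 -0.3452  0.0783] tilt [ 2.e-04 -2.e-04 -1.e+00]
0.013539488848252595
```

Request:
{"op": "move_arm", "data": {
  "plan": "0.0473 0.0341 0 0 0 0 0.01;0.0473 0.0341 0 0 0 0 0.01;0.0473 0.0341 0 0 0 0 0.01;0.0473 0.0341 0 0 0 0 0.01;0.0473 0.0341 0 0 0 0 0.01;0.0473 0.0341 0 0 0 0 0.01;0.047 0.0342 0 0 0 0 0.01;0 0 0.03 0 0 0 0.01;0 0 0.025 0 0 0 0.01;0 0 0.0112 0 0 0 0.01;0 0 0 0 0 0 0.01"
}}

```text
time_s: 14.92
position: [0.6295, 0.0066, 0.0137]
tool_rot: [[-0.095, 0.995, -0.002], [0.995, 0.095, 0.001], [0.001, -0.002, -1.0]]
ft_force: [-9.9, 2.7, 15.3]
grip_width: 0.0138
gripper_force: 42.6
```

Request:
{"op": "move_arm", "data": {
  "plan": "0 0 0 0 0 0 0.028;0 0 0 0 0 0 0.028;0 0 -0.02 0 0 0 0.028;0 0 -0.05 0 0 0 0.03;0 0 -0.06 0 0 0 0.05;0 0 0 0 0 0 0.06"
}}

```text
time_s: 15.68
position: [0.6327, 0.0058, 0.1469]
tool_rot: [[-0.093, 0.996, 0.01], [0.996, 0.093, -0.002], [-0.003, 0.01, -1.0]]
ft_force: [0.4, -0.2, -0.7]
grip_width: 0.0599
gripper_force: 0.0
```

```bash
python3 snap.py w3;python3 -c "
from h import *
to(.4661,.1535,.12,-39.9)"
```

```text
shift tool [ 0.1623 -0.1509  0.023 ] turn z rad -0.781 yaw 95.3 pos [0.6314 0.006  0.1438] tilt [ 4.3e-03 -8.0e-04 -1.0e+00]
```

View pics/w3.png

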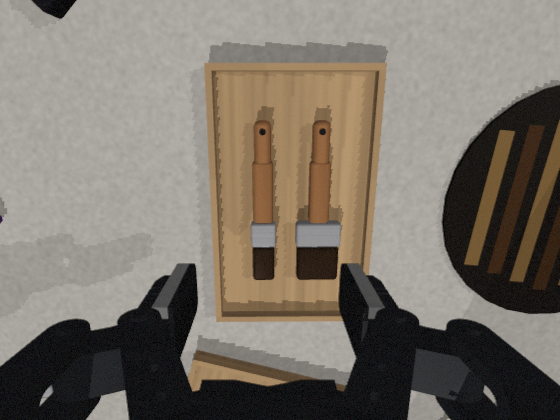

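Both brushes lie flat side by side, at (263,200) and (319,200). The large punch is next.

Request:
{"op": "move_arm", "data": {
  "plan": "0.0406 -0.0377 0 0 0 0 0.065;0.0406 -0.0377 0 0 0 0 0.065;0.0406 -0.0377 0 0 0 0 0.065;0.0405 -0.0378 0 0 0 0 0.065;0 0 0 0 0 -0.1562 0.065;0 0 0 0 0 -0.1562 0.065;0 0 0 0 0 -0.1562 0.065;0 0 0 0 0 -0.1562 0.065;0 0 0 0 0 -0.1562 0.065;0 0 0.05 0 0 0 0.065;0 0 0.035 0 0 0 0.065;0 0 0 0 0 0 0.065"
}}

```text
time_s: 17.23
position: [0.4635, 0.1536, 0.0543]
tool_rot: [[-0.767, 0.642, -0.007], [0.642, 0.767, -0.001], [0.005, -0.005, -1.0]]
ft_force: [0.1, -0.1, 0.5]
grip_width: 0.0651
gripper_force: 0.0
```

```bash
python3 -c "
from h import *
to(.4661,.1535,.002,-39.9)"; python3 snap.py w4
python3 - <<'E'
from fit import *
k,im,C=load('w4')
P=C[near(C,(.466,.1535),.045,.007,.033)];print(rect(P),np.percentile(P[:,2],[5,50,95]))
E
```

```text
shift tool [-0.0023  0.0018  0.0522] turn z rad -0.001 yaw 140.0 pos [0.4635 0.1536 0.0543] tilt [-7.1e-03 -6.0e-04 -1.0e+00]
[465.7 154.   53.8  38.2 -40.1] [0.01754631 0.02107726 0.0290301 ]
```

Request:
{"op": "move_arm", "data": {
  "plan": "-0.0023 0.0018 0.015 -0.005 -0.005 0 0.065;0 0 0.02 0 0 0 0.065;0 0 0.0165 0 0 0 0.065;0 0 0 0 0 0 0.02;0 0 0 0 0 0 0.02;0 0 0 0 0 0 0.02;0 0 0 0 0 0 0.02;0 0 0 0 0 0 0.02",
  "grip_force": 50
}}

```text
time_s: 18.27
position: [0.4693, 0.1539, 0.0067]
tool_rot: [[-0.766, 0.642, 0.01], [0.642, 0.766, 0.001], [-0.007, 0.007, -1.0]]
ft_force: [-0.4, 0.2, 7.0]
grip_width: 0.0368
gripper_force: 51.0
```

Request:
{"op": "move_arm", "data": {
  "plan": "0 0 -0.03 0 0 0 0.02;0 0 -0.05 0 0 0 0.02;0 0 0 0 0 -0.1676 0.02;0 0 0 0 0 -0.1676 0.02;0 0 0 0 0 -0.1676 0.02;0 0 0 0 0 0 0.02;0 0 0 0 0 0 0.02"
}}

```text
time_s: 19.15
position: [0.468, 0.1538, 0.0856]
tool_rot: [[-0.98, 0.197, 0.007], [0.197, 0.98, 0.001], [-0.007, 0.002, -1.0]]
ft_force: [0.3, 0.5, -0.1]
grip_width: 0.0367
gripper_force: 50.7
```

```bash
python3 -c "
from h import *
to(.6704,-.241,.013,-11.1);print(env.observe()['grip_width'])
"; python3 snap.py w5
python3 - <<'E'
from fit import *
k,im,C=load('w5');s=env.observe();p=s['position']
P=C[near(C,p[:2],.04,.06,.125)];print(rect(P),np.percentile(P[:,2],[5,50,95]))
E
```

```text
shift tool [-0.2756 -0.3474  0.0738] turn z rad -0.004 yaw 168.7 pos [0.468  0.1538 0.0856] tilt [ 7.4e-03  7.0e-04 -1.0e+00]
0.0366818328306522
[465.2 154.1  64.3  54.4  79.6] [0.09227339 0.10290701 0.12219888]
```

View pics/w5.png

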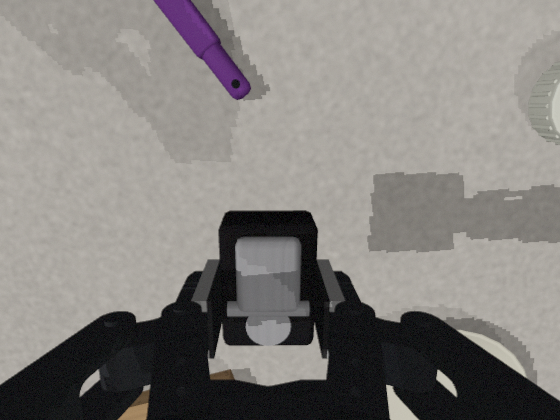

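The punch is held squarely, its centre at (268,278). Now I place it.

Request:
{"op": "move_arm", "data": {
  "plan": "-0.0348 -0.0434 0 0 0 0 0.02;-0.0348 -0.0434 0 0 0 0 0.02;-0.0348 -0.0434 0 0 0 0 0.02;-0.0348 -0.0434 0 0 0 0 0.02;-0.0348 -0.0434 0 0 0 0 0.02;-0.0348 -0.0434 0 0 0 0 0.02;-0.0347 -0.0435 0 0 0 0 0.02;-0.0347 -0.0435 0 0 0 0 0.02;0 0 0.02 0.002 0.007 0 0.02;0 0 0.025 0 0 0 0.02;0 0 0 0 0 0 0.02"
}}

```text
time_s: 20.58
position: [0.6724, -0.2396, 0.0389]
tool_rot: [[-0.981, 0.194, -0.005], [0.194, 0.981, 0.003], [0.006, 0.002, -1.0]]
ft_force: [-0.6, 0.4, -1.9]
grip_width: 0.0365
gripper_force: 50.7
```

```bash
python3 -c "
from h import *
to(.6729,-.241,.0125,-11.1)
"
```

```text
shift tool [-0.0009 -0.0014  0.0264] turn z rad -0.002 yaw 168.8 pos [ 0.6724 -0.2396  0.0389] tilt [-0.0053  0.0029 -1.    ]
```

Request:
{"op": "move_arm", "data": {
  "plan": "-0.0009 -0.0014 0.016 0 0 0 0.02;0 0 0.0104 0 0 0 0.02;0 0 0 0 0 0 0.02;0 0 0 0 0 0 0.055;0 0 0 0 0 0 0.055;0 0 -0.02 0 0 0 0.055;0 0 -0.04 0 0 0 0.055;0 0 -0.05 0 0 0 0.055;0 0 0 0 0 0 0.055"
}}

```text
time_s: 21.7
position: [0.6762, -0.2433, 0.1321]
tool_rot: [[-0.981, 0.193, 0.009], [0.193, 0.981, -0.005], [-0.01, -0.003, -1.0]]
ft_force: [0.2, -0.3, -0.7]
grip_width: 0.055
gripper_force: 0.0
```

```bash
python3 -c "
from h import *
to(.4577,-.1775,.045,13.9)
"; python3 snap.py w6;  python3 - <<'E'
from fit import *
k,im,C=load('w6')
P=C[near(C,(.67,-.241),.045,.017,.04)];print(rect(P),np.percentile(P[:,2],[5,50,95]))
E
```

```text
shift tool [0.228  0.0226 0.0846] turn z rad -0.437 yaw 168.8 pos [ 0.6762 -0.2433  0.1321] tilt [ 0.0094 -0.0054 -0.9999]
[ 671.7 -242.    53.6   38.   -11. ] [0.02351014 0.02624379 0.03403918]
```

Request:
{"op": "move_arm", "data": {
  "plan": "0.057 0.0056 0 0 0 0 0.055;0.057 0.0057 0 0 0 0 0.055;0.057 0.0056 0 0 0 0 0.055;0.057 0.0057 0 0 0 0 0.055;0 0 0 0 0 -0.1457 0.055;0 0 0 0 0 -0.1457 0.055;0 0 0 0 0 -0.1457 0.055;0 0 0.05 0 0 0 0.055;0 0 0.035 0 0 0 0.055;0 0 0 0 0 0 0.055"
}}

```text
time_s: 23.0
position: [0.4537, -0.1753, 0.0384]
tool_rot: [[-0.971, -0.24, -0.005], [-0.24, 0.971, 0.003], [0.004, 0.004, -1.0]]
ft_force: [-0.2, -0.0, -0.2]
grip_width: 0.0553
gripper_force: 0.0
```

```bash
python3 -c "
from h import *
to(.4577,-.1775,.006,13.9)
"; python3 snap.py w7;  python3 - <<'E'
from fit import *
k,im,C=load('w7')
P=C[near(C,(.4577,-.1775),.04,.007,.033)];print(rect(P),np.percentile(P[:,2],[5,50,95]))
E
```

```text
shift tool [-0.0034 -0.0033  0.0324] turn z rad -0.0 yaw -166.1 pos [ 0.4537 -0.1753  0.0384] tilt [-0.0049  0.0033 -1.    ]
[ 457.5 -177.5   41.9   30.1   14.1] [0.01441973 0.02088638 0.02888561]
```

Request:
{"op": "move_arm", "data": {
  "plan": "-0.0034 -0.0033 0.016 0 0 0 0.055;0 0 0.0162 0 0 0 0.055;0 0 0 0 0 0 0.015;0 0 0 0 0 0 0.015;0 0 0 0 0 0 0.015;0 0 0 0 0 0 0.015;0 0 0 0 0 0 0.015"
}}

```text
time_s: 23.92
position: [0.4594, -0.1787, 0.0085]
tool_rot: [[-0.971, -0.24, 0.001], [-0.24, 0.971, -0.001], [-0.001, -0.001, -1.0]]
ft_force: [-1.0, -0.3, 5.8]
grip_width: 0.0289
gripper_force: 50.0
```

Request:
{"op": "move_arm", "data": {
  "plan": "0 0 -0.03 0 0 0 0.015;0 0 -0.05 0 0 0 0.015;0 0 0 0 0 0.1453 0.015;0 0 0 0 0 0.1453 0.015;0 0 0 0 0 0.1453 0.015;0 0 0 0 0 0 0.015;0 0 0 0 0 0 0.015"
}}

```text
time_s: 24.8
position: [0.4591, -0.1785, 0.0879]
tool_rot: [[-0.982, 0.19, -0.0], [0.19, 0.982, 0.0], [0.0, 0.0, -1.0]]
ft_force: [0.1, 0.3, 0.2]
grip_width: 0.0286
gripper_force: 49.8
```

```bash
python3 -c "
from h import *
to(.6116,-.2294,.04,-11.1);print(env.observe()['grip_width'])
"; python3 snap.py w8
```

```text
shift tool [-0.1594 -0.0211  0.0478] turn z rad 0.003 yaw 169.1 pos [ 0.4591 -0.1785  0.0879] tilt [-4.e-04  1.e-04 -1.e+00]
0.028626067632360388
```

View pics/w8.png

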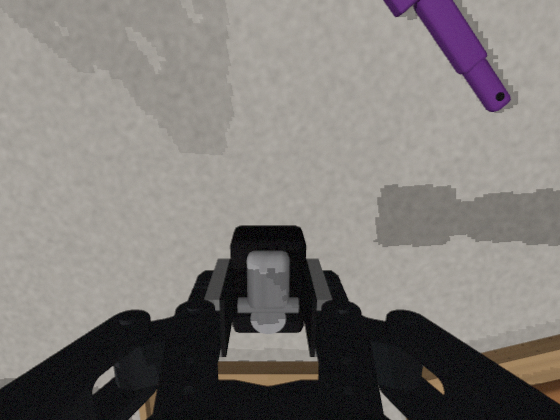

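The small punch is held squarely at (268,278).

Request:
{"op": "move_arm", "data": {
  "plan": "-0.0535 -0.007 0 0 0 0 0.015;-0.0535 -0.007 0 0 0 0 0.015;-0.0535 -0.007 0 0 0 0 0.015;0 0 0.03 0 0 0 0.015;0 0 0.018 0 0 0 0.015;0 0 0 0 0 0 0.015"
}}

```text
time_s: 25.6
position: [0.6115, -0.2295, 0.0386]
tool_rot: [[-0.981, 0.192, -0.003], [0.192, 0.981, 0.002], [0.004, 0.001, -1.0]]
ft_force: [0.0, 0.8, 0.0]
grip_width: 0.0288
gripper_force: 49.7
```

```bash
python3 -c "
from h import *
to(.6131,-.2297,.0142,-11.1)
"
```

```text
shift tool [-0.0016  0.0001  0.0244] turn z rad 0.001 yaw 168.9 pos [ 0.6115 -0.2295  0.0386] tilt [-0.0033  0.0018 -1.    ]
```

Request:
{"op": "move_arm", "data": {
  "plan": "0 0 0.015 0 0 0 0.015;0 0 0.0094 0 0 0 0.015;0 0 0 0 0 0 0.015;0 0 0 0 0 0 0.045;0 0 0 0 0 0 0.045;0 0 -0.02 0 0 0 0.045;0 0 -0.05 0 0 0 0.045;0 0 -0.05 0 0 0 0.07;0 0 0 0 0 0 0.075"
}}

```text
time_s: 26.72
position: [0.6143, -0.2309, 0.1405]
tool_rot: [[-0.981, 0.192, 0.008], [0.192, 0.981, -0.005], [-0.008, -0.003, -1.0]]
ft_force: [0.2, 1.0, -0.3]
grip_width: 0.0751
gripper_force: 0.0
```

```bash
python3 -c "
from h import *
to(.4307,.3462,.05,-40)
"; python3 snap.py w9;  python3 - <<'E'
from fit import *
k,im,C=load('w9')
for c in [(.61,-.229),(.672,-.242)]:
    P=C[near(C,c,.032,.017,.04)];print(rect(P),np.percentile(P[:,2],[5,50,95]))
E
```

```text
shift tool [0.2918 0.5313 0.0863] turn z rad 0.505 yaw 168.9 pos [ 0.6143 -0.2309  0.1405] tilt [ 0.0077 -0.0047 -1.    ]
[ 611.4 -229.8   42.5   29.6  -11.9] [0.0232409  0.02594331 0.03385158]
[ 671.4 -241.9   54.    38.   -11. ] [0.0226888  0.02606858 0.03399595]
```

View pics/w9.png

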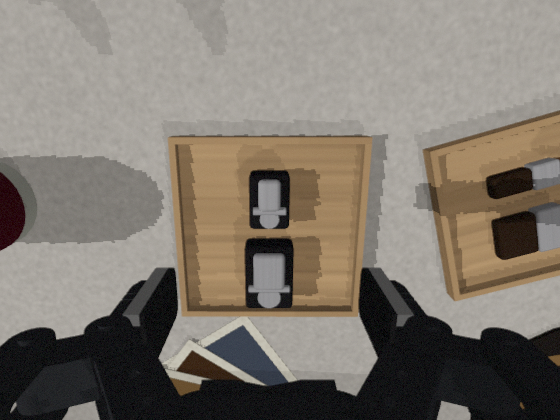

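Both punches lie flat in the square tray, at (269,200) and (269,273). The cap is next.

Request:
{"op": "move_arm", "data": {
  "plan": "0.0292 0.0531 0 0 0 0 0.078;0.0292 0.0531 0 0 0 0 0.078;0.0292 0.0531 0 0 0 0 0.078;0.0292 0.0531 0 0 0 0 0.078;0.0292 0.0531 0 0 0 0 0.078;0.0292 0.0531 0 0 0 0 0.078;0.0292 0.0531 0 0 0 0 0.078;0.0292 0.0531 0 0 0 0 0.078;0.0292 0.0531 0 0 0 0 0.078;0.0292 0.0531 0 0 0 0 0.078;0 0 0.05 0 0 0 0.078;0 0 0.03 0 0 0 0.078"
}}

```text
time_s: 28.28
position: [0.4264, 0.3473, 0.0526]
tool_rot: [[-0.982, 0.191, -0.004], [0.191, 0.982, -0.002], [0.003, -0.003, -1.0]]
ft_force: [0.9, 1.1, 0.3]
grip_width: 0.0782
gripper_force: 0.0
```

```bash
python3 snap.py w10;  python3 - <<'E'
from fit import *
k,im,C=load('w10')
P=C[near(C,(.431,.346),.045,.007,.025)];(x,y),r=cv2.minEnclosingCircle((P[:,:2]*1000).astype(np.float32));print(x,y,r,np.percentile(P[:,2],[5,50,95]),rect(P))
to(.4307,.3462,.007,-11)
E
```

```text
430.66802978515625 346.2530822753906 26.279401779174805 [0.01484832 0.01836278 0.01940734] [429.8 346.5  51.2  50.3  76.6]
shift tool [-0.0057  0.0013  0.0425] turn z rad -0.001 yaw 169.0 pos [0.4253 0.3462 0.0495] tilt [-0.0086 -0.0043 -1.    ]
```

Request:
{"op": "move_arm", "data": {
  "plan": "-0.0045 0 0.015 0 0 0 0.078;0 0 0.015 0 0 0 0.078;0 0 0.0125 0 0 0 0.078;0 0 0 0 0 0 0.078"
}}

```text
time_s: 28.82
position: [0.4324, 0.3461, 0.0124]
tool_rot: [[-0.981, 0.193, -0.001], [0.193, 0.981, -0.001], [0.001, -0.001, -1.0]]
ft_force: [1.0, 0.9, -0.2]
grip_width: 0.0778
gripper_force: 0.0
```

Request:
{"op": "move_arm", "data": {
  "plan": "0 0 0 0 0 0 0.035;0 0 0 0 0 0 0.035;0 0 0 0 0 0 0.035;0 0 0 0 0 0 0.035;0 0 0 0 0 0 0.035",
  "grip_force": 35
}}

```text
time_s: 29.45
position: [0.4329, 0.3465, 0.0141]
tool_rot: [[-0.981, 0.192, 0.001], [0.192, 0.981, 0.001], [-0.001, 0.001, -1.0]]
ft_force: [-1.3, -0.2, 5.9]
grip_width: 0.0469
gripper_force: 35.2
```

Request:
{"op": "move_arm", "data": {
  "plan": "0 0 -0.03 0 0 0 0.035;0 0 -0.05 0 0 0 0.035;0 0 0 0 0 0 0.035;0 0 0 0 0 0 0.035"
}}

```text
time_s: 29.95
position: [0.4324, 0.3462, 0.0928]
tool_rot: [[-0.981, 0.192, -0.001], [0.192, 0.981, -0.0], [0.001, -0.0, -1.0]]
ft_force: [-0.0, -0.2, -0.3]
grip_width: 0.0471
gripper_force: 36.1
```

```bash
python3 snap.py w11;  python3 - <<'E'
from fit import *
to(.6342,.2459,.05,-11);s=env.observe();print(s['grip_width'])
k,im,C=load('w11');A=load('wA')[2]
m=(np.hypot(A[...,0]-.634,A[...,1]-.246)<.085)&(A[...,2]>.01)&(A[...,2]<.016);P=A[m]
print(cv2.minEnclosingCircle((P[:,:2]*1000).astype(np.float32)))
E
```

```text
shift tool [-0.2176 -0.0594  0.042 ] turn z rad -0.002 yaw 168.9 pos [0.4321 0.3461 0.0922] tilt [-1.7e-03 -8.0e-04 -1.0e+00]
0.047082637479019876
((634.772705078125, 246.46669006347656), 69.84439086914062)
```

View pics/w11.png

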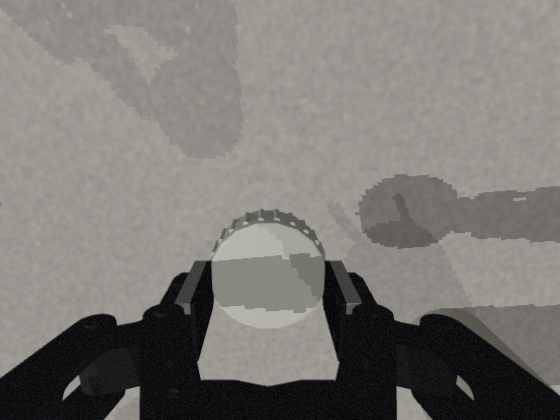

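The cap is held at (268,275), level.

Request:
{"op": "move_arm", "data": {
  "plan": "-0.0549 -0.0146 0 0 0 0 0.035;-0.0549 -0.0146 0 0 0 0 0.035;-0.0549 -0.0146 0 0 0 0 0.035;-0.0549 -0.0146 0 0 0 0 0.035;0 0 0.03 0 0 0 0.035;0 0 0.018 0 0 0 0.035;0 0 0 0 0 0 0.035;0 0 0 0 0 0 0.035"
}}

```text
time_s: 31.0
position: [0.6369, 0.2474, 0.0459]
tool_rot: [[-0.981, 0.192, 0.001], [0.192, 0.981, 0.0], [-0.001, 0.0, -1.0]]
ft_force: [0.4, 0.4, 0.5]
grip_width: 0.0472
gripper_force: 36.1
```

```bash
python3 -c "
from h import *
to(.6365,.2463,.0185,-11)
"
```

```text
shift tool [ 0.0002 -0.0012  0.0274] turn z rad -0.001 yaw 169.0 pos [0.6369 0.2474 0.0459] tilt [ 8.e-04  2.e-04 -1.e+00]
```

Request:
{"op": "move_arm", "data": {
  "plan": "0 -0.001 0.015 0 0 0 0.035;0 0 0.008 0 0 0 0.035;0 0 0.004 0 0 0 0.035;0 0 0 0 0 0 0.035;0 0 0 0 0 0 0.035"
}}

```text
time_s: 31.62
position: [0.6362, 0.2458, 0.0191]
tool_rot: [[-0.981, 0.192, -0.001], [0.192, 0.981, -0.0], [0.001, -0.0, -1.0]]
ft_force: [-5.9, -1.2, 9.7]
grip_width: 0.0471
gripper_force: 37.3
```

Request:
{"op": "move_arm", "data": {
  "plan": "0 0 0 0 0 0 0.062;0 0 0 0 0 0 0.062;0 0 0 0 0 0 0.062;0 0 -0.02 0 0 0 0.062;0 0 -0.04 0 0 0 0.062;0 0 -0.06 0 0 0 0.062;0 0 -0.06 0 0 0 0.062;0.06 0 0 0 0 0 0.062;0 0 0 0 0 0 0.062"
}}

```text
time_s: 32.75
position: [0.5739, 0.2581, 0.198]
tool_rot: [[-0.982, 0.19, -0.004], [0.19, 0.982, -0.001], [0.004, -0.001, -1.0]]
ft_force: [0.3, 0.2, -0.9]
grip_width: 0.0622
gripper_force: 0.0
```

```bash
python3 snap.py w12;  python3 - <<'E'
from fit import *
k,im,C=load('w12')
P=C[near(C,(.6345,.246),.045,.017,.04)];print(cv2.minEnclosingCircle((P[:,:2]*1000).astype(np.float32)),np.percentile(P[:,2],[5,50,95]))
m=(np.hypot(C[...,0]-.634,C[...,1]-.246)<.085)&(np.hypot(C[...,0]-.634,C[...,1]-.246)>.05)&(C[...,2]>.01)&(C[...,2]<.016);P=C[m]
print('dish',cv2.minEnclosingCircle((P[:,:2]*1000).astype(np.float32)))
im,d=viewer.get_image('top');cv2.imwrite('pics/top1.png',cv2.resize(im[100:310,60:500,::-1],None,fx=1.8,fy=1.8))
E
```

```text
((634.08544921875, 245.87152099609375), 26.21418571472168) [0.02101466 0.02334143 0.02453183]
dish ((634.5394897460938, 246.53363037109375), 69.78555297851562)
```

View pics/top1.png

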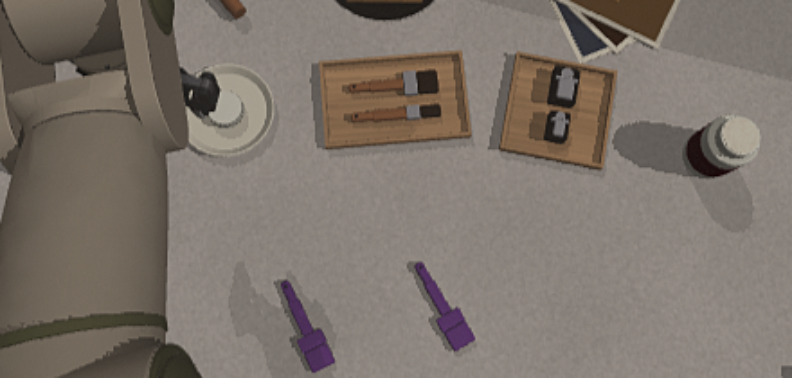

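View pics/w12.png

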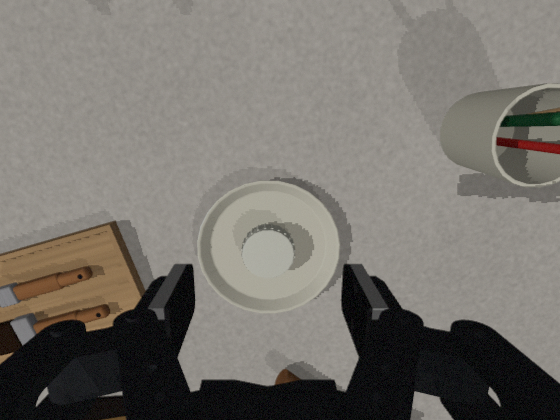

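The cap sits at the dish centre (268,252), within 1 mm and flat. The brushes and punches lie in their trays, and the jar and pot still stand. I'm handing the job in.

```bash
python3 -c "
from rig import env
print(env.close_job())"
```

```text
the job is handed in; nothing more can be done
None
```

The job is handed in: both brushes lie side by side in the long tray, both punches next to each other in the square tray, and the cap in the middle of the dish, all flat; the glue jar and pen pot were not touched, and it took about 33 s.

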